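# Roll the vial up into the label reader and scan it

### The arm

A 6-joint arm with a two-finger parallel gripper is mounted at the origin on a cart in front of the work surface, level with it; the furniture and walls round the work are solid. World frame = base frame: x ahead of the robot, y to its left, z up, the work surface at z = 0. Lengths are in m, angles in degrees, forces in N, time in s.
With the tool pointing down it reaches from about 0.325 to 0.775 m from the base axis. Payload 5.5 kg.
Tool frame: the origin (TCP) lies at the centre of the arm's flange, where the gripper is bolted on; the fingertips stand 182 mm ahead of it and the grasp point (between the pads) lies 163 mm ahead of it; z points along the fingers, y is the line along which they close (so a half turn about z gives the same grasp; the last joint's range is limited). The gripper opens to 88 mm and grips with 3 to 60 N. Pads are 20 mm wide; open, the fingers measure 115 mm over their backs; the gripper's body (75 mm by 178 mm) begins 61 mm behind the grasp point.
Start: joints at [-70.113, 5.22, 70.514, -0, 104.267, -3.249], TCP at [0.236, -0.552, 0.405] pointing down, gripper open.
Joint ranges: [-164.24, 164.24], [-49.07, 125.15], [9.68, 141.18], [-86.29, 266.29], [3.28, 154.24], [-151.56, 151.56]. Speed limits (degrees/s): [147.25, 147.25, 172.46, 180, 180, 180].

### API

Orientations are given as [roll, pitch, yaw] about the fixed x, y, z axes, in that order (R = Rz(yaw) Ry(pitch) Rx(roll)).
In Python, from station import r gives the robot as it stands. The module is installed in compiled form; this text tells all that it offers. Calls block until the motion is done:
- r.reach(position, orientation): joint-space move of the TCP to a pose.
- r.servo_line(position, rotation=None, speed=0.15): straight line of the TCP; rotation=None keeps the orientation; speed is the mean speed in m/s.
- r.move_joints(angles): joint-space move.
- r.let_go() and r.grab(squeeze=None): open the fingers fully, or close them until they stop; squeeze is the grip in N (None keeps the last).
- r.wait(seconds).
- r.inverse_kinematics(position, orientation): joint angles nearest the present ones, or None.
- r.sense(): the state.
- r.snapshot(name): name is "side" or "top" or "wrist"; returns a dict with "frame" (420x560x3 uint8, red, green, blue), "fx", "fy", "cx", "cy" (pixels), "R" (3x3) and "t" (3): a world point X has camera coordinates R X + t. Camera axes: x right, y down, z forward; pixel columns grow to the right and rows downward; lengths in m; the calibration is good to about 2 mm. A picture is of the moment at which its call begins. There is no depth.
A pose or a line that the arm cannot do raises r.IKError and nothing moves.
- r.hand_in(): hands the job in; it is judged then, once.
The state is a dict: "clock": time; "joints": joint angles; "joint_vel": joint speeds; "joint_torque": joint torques, N m; "tcp_pos": TCP position; "orientation": TCP orientation; "contact_force": force on the tool from outside, world axes, zero at the start; "torque": the same for the moment, N m; "opening": finger opening in m; "gripper_force": force on a finger pad.
Only numpy, scipy, OpenCV 4.12 (cv2) and the standard library are available. Lean on these libraries where they do the work, as an engineer would, in place of code of your own. Each camera call takes 0.05 s, during which the arm holds its last target. There are 200 camera calls.

### The job

Push the large brown vial that lies on the entry shelf of the label reader up the ramp and over its crest until it rests against the reader's front, easing it along slowly with the fingers: do not lift it, flick it or let it run back down the ramp. Only once it lies there, press the button on top of the reader down and let go, leaving the vial in its place. Leave the other containers standing where they are.

Things in the scene. Friction and masses are not known exactly. Their poses are not given: they have to be found in the camera images.
- reader: Label reader with loading ramp, fixed to the worktop, 297 mm long. Origin on the worktop (z = 0) under the ramp; x points level up the ramp to the housing, y across it, z up. White housing at x = 78 to 142 mm, y = -62 to 62, 65 mm high; its upright front is the stop. Aluminium cheeks along both sides of shelf and ramp, 94 mm apart inside, 5 mm thick, rise 14 mm above its floor
- ramp_foot (a point): Middle of the line where the level entry shelf ends and the 9 degree ramp begins: reader x = -60 mm, 4 mm above the worktop. The shelf reaches from here back to x = -150 at the same height, closed there by a lip 5 mm thick whose top is 9 mm above the worktop
- crest (a point): Middle of the ramp's top edge: reader x = 40 mm, 20 mm above the worktop. Beyond it the floor dips 7 degrees to the housing's front (x = 78, height 15.3 mm), so a vial past the crest rolls against the front and stays
- big_vial: Large brown glass vial with a crimped cap, 46 mm in diameter, 85 mm long, about 0.16 kg, lying across the entry shelf between the cheeks and free to roll, cap towards the reader's +y. Origin at the centre of its flat base; z runs along the vial from base to cap, x and y turn as it rolls. The plain 46 mm cylinder reaches from 2 to 53 mm from the base, then come shoulder and narrower cap
- vial_middle (a point): Point on the vial's axis halfway along its length, 42.5 mm from base and from cap end. It is 27 mm above the worktop on the entry shelf, about 43 mm at the crest
- seat (a point): Where the middle of the vial lies when it rests in the dip against the reader's front: reader x = 55, y = 0, z = 41.2 mm. Axes as the reader's
- scan_button (a joint): Spring push button on top of the reader: 0 when up, 0.006 m when fully down; fully down takes 5 N, springs back when let go. Counts as pressed beyond 0.004 m
- scan_button_top (a point): Centre of the round top (28 mm across) of the button, on the middle of the housing's top (reader x = 110 mm, y = 0); it is pressed straight down
- small_vial: small clear glass vial standing upright, 30 mm across, 60 mm high. A bystander, origin at the centre of its underside
- pill_jar: amber tablet jar with white screw lid standing upright, 50 mm across, 76 mm high. A bystander, origin at the centre of its underside
- paste_pot: low round pot with a flat lid, 54 mm across, 28 mm high. A bystander, origin at the centre of its underside
Mind the look-alikes: they are no part of the job. Leave any black or purple look-alike of the big_vial alone.

How it is judged:
By the outcome, as a careful person would: the job done as asked, in the order asked, and still so for the second after the job is handed in, with the robot touching nothing.
It also fails if it takes over 45 s, if anything falls off the work surface, if the arm or the gripper's body presses on something with over 40 N, if the wrist force passes 120 N, or if a joint passes its speed limit or range.

## Working session

There is one attempt and no reset: what is moved stays moved. The work goes in short steps, each a Python script; the robot and the scene stay as the last script left them, time stands still between calls to the robot, and variables do not carry over. Pictures are saved under pics/ and viewed, at most 10 in all, crops included, and the job is handed in when it is done.

```bash
mkdir -p pics; python3 - <<'E'
from station import r
import cv2,numpy as np
for n in("top","side"):
    s=r.snapshot(n); cv2.imwrite(f"pics/{n}0.png",s["frame"][:,:,::-1]); print(n,s["fx"],s["cx"],s["cy"],np.round(s["R"],3).tolist(),np.round(s["t"],3).tolist())
s=r.sense();print(s["clock"],s["orientation"],s["opening"])
E
```

```text
top 541.6206423366222 280.07556261835066 209.00393573356612 [[-0.02, -1.0, -0.01], [-0.983, 0.022, -0.18], [0.18, 0.006, -0.984]] [0.063, 0.567, 1.018]
side 456.9465317775953 276.61133217225563 205.2329572775531 [[0.998, 0.069, 0.014], [0.058, -0.69, -0.722], [-0.04, 0.721, -0.692]] [-0.559, 0.059, 1.015]
0.1 [-1.79898618e+02 -5.42828355e-03  2.31337555e+01] 0.08814133443806274
```

View pics/top0.png

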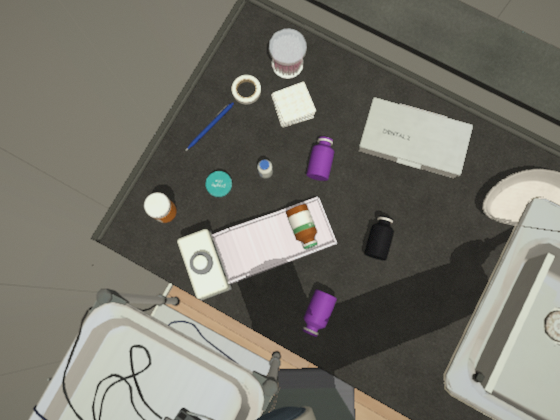

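View pics/side0.png

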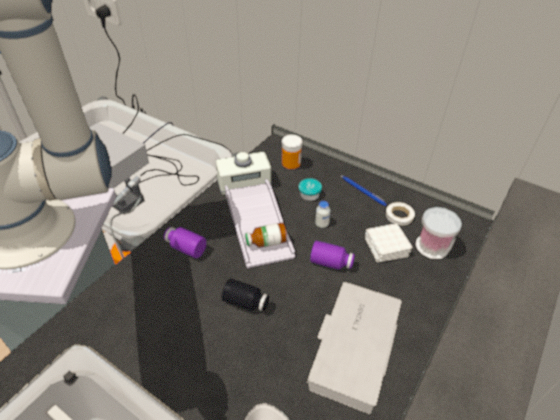

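The top view shows the reader housing at about (202,263) and its shelf end at (335,215). The brown vial is at (302,226), cap down-image. The bystanders are the amber jar (160,207), teal pot (218,183) and small vial (265,168). I'll look closer to pick out the corners.

```bash
python3 - <<'E'
import cv2
a=cv2.imread("pics/top0.png")[190:310,170:350]
cv2.imwrite("pics/crop.png",cv2.resize(a,None,fx=4.4,fy=4.4,interpolation=cv2.INTER_CUBIC))
E
```

```text
(no output)
```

View pics/crop.png

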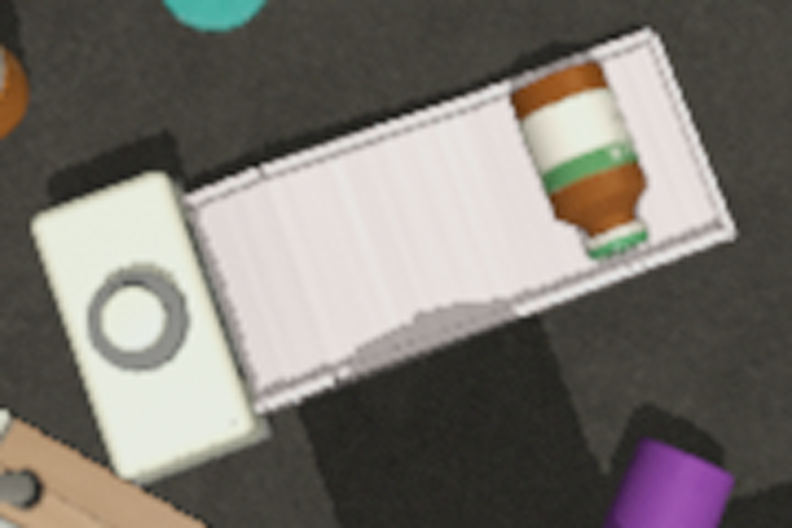

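The crop gives these points:
- Housing top corners: (35,218), (165,172), (262,437), (128,478).
- Shelf end corners: (652,30), (735,235).
- Vial: base middle about (557,78), cap end about (618,245).

Next I'll cast rays through these and fit the reader pose.

```bash
cat >h.py <<'E'
import numpy as np
from station import r
def ray(s,uv,z):
    R=np.array(s["R"]);t=np.array(s["t"]);c=-R.T@t
    d=R.T@np.array([(uv[0]-s["cx"])/s["fx"],(uv[1]-s["cy"])/s["fy"],1]);return c+d*(z-c[2])/d[2]
E
python3 - <<'E'
from h import *
s=r.snapshot("top")
f=lambda p:(170+(p[0]+.5)/4.4-.5,190+(p[1]+.5)/4.4-.5)
P=[((35,218),.065,142,-62),((165,172),.065,78,-62),((262,437),.065,78,62),((128,478),.065,142,62),((652,30),.014,-155,-52),((735,235),.014,-155,52)]
W=np.array([ray(s,f(p),z)[:2] for p,z,_,_ in P]);L=np.array([[a,b] for *_,a,b in P])/1e3
l=(L-L.mean(0))@[1,1j];w=(W-W.mean(0))@[1,1j]
th=np.angle(np.vdot(l,w));R=np.array([[np.cos(th),-np.sin(th)],[np.sin(th),np.cos(th)]])
o=W.mean(0)-R@L.mean(0);print("yaw",np.degrees(th),"o",o,"res mm",((L@R.T+o-W)*1e3).round(1).tolist())
np.savez("reader.npz",R=R,o=o,th=th)
for n,p,z in[("base",(557,78),.035),("capend",(618,245),.03),("left edge",(540,165),.027),("right edge",(642,165),.027),("button",(135,318),.072)]:
    print(n,((ray(s,f(p),z)[:2]-o)@R*1e3).round(1))
for x in(-.155,.03,.11):
    q=R@[x,0]+o;print(x,q,np.hypot(*q))
    for z in(.014,.1):
      for k in(0,180):print(k,r.inverse_kinematics([*q,z+.182],[180,0,np.degrees(th)+k]))
E
```

```text
yaw 109.77093986869684 o [0.4998203 0.098393 ] res mm [[-0.9, 3.0], [1.6, -0.1], [1.4, 0.4], [-3.9, 2.7], [1.4, -2.9], [0.4, -3.1]]
base [-100.4  -42.8]
capend [-98.8  37.8]
left edge [-79.2  -9.3]
right edge [-122.7    7.4]
button [111.6  -3.7]
-0.155 [ 0.55225071 -0.04747013] 0.5542871598941667
0 [ -8.42966345   1.74371616  95.47203022   0.          82.78425362
 -28.20060332]
180 None
0 [ -8.42966345  -1.21080741  89.51938979   0.          91.69141762
 -28.20060332]
180 None
0.03 [0.48967248 0.12662457] 0.5057795196468733
0 [ 10.64403763  -5.82326991 102.85405516   0.          82.96921475
  -9.12690224]
180 None
0 [10.64403763 -8.81245598 96.68063905  0.         92.13181694 -9.12690224]
180 None
0.11 [0.46261163 0.20190877] 0.5047540691566456
0 [ 1.97167212e+01 -5.98730223e+00  1.03006496e+02 -2.54444375e-14
  8.29808067e+01 -5.42186491e-02]
180 None
0 [ 1.97167212e+01 -8.97588336e+00  9.68273063e+01 -2.54444375e-14
  9.21485771e+01 -5.42186491e-02]
180 None
```

```bash
cat >>h.py <<'E'
import cv2
g=np.load("reader.npz");O=[180,0,float(np.degrees(g["th"]))]
def P(x,y,z): # fingertip in reader frame (m) -> TCP
    return [*(g["R"]@[x,y]+g["o"]),z+.182]
def st():
    s=r.sense();p=np.array(s["tcp_pos"]);q=(p[:2]-g["o"])@g["R"]
    print(round(s["clock"],2),"tip",(np.array([*q,p[2]-.182])*1e3).round(1),"F",np.round(s["contact_force"],2),"open",round(s["opening"],4));return s
def pic(n,f): cv2.imwrite(f"pics/{f}.png",r.snapshot(n)["frame"][:,:,::-1])
E
python3 - <<'E'
from h import *
r.grab(10);st()
r.reach(P(-.140,-.008,.12),O);st()
r.servo_line(P(-.140,-.008,.04),speed=.1);st()
r.servo_line(P(-.140,-.008,.014),speed=.04);st()
pic("side","side1")
E
```

```text
1.49 tip [-522.5  468.4  222.6] F [ 0.4  -0.13 -0.49] open 0.0007
3.71 tip [-140.8   -7.8  120.2] F [-0.27  0.41  0.33] open 0.0004
4.66 tip [-140.1   -8.2   40.9] F [-0.05  0.7   1.49] open 0.0005
5.46 tip [-140.    -8.1   14.1] F [ 0.37 -0.48  0.3 ] open 0.0002
```

View pics/side1.png

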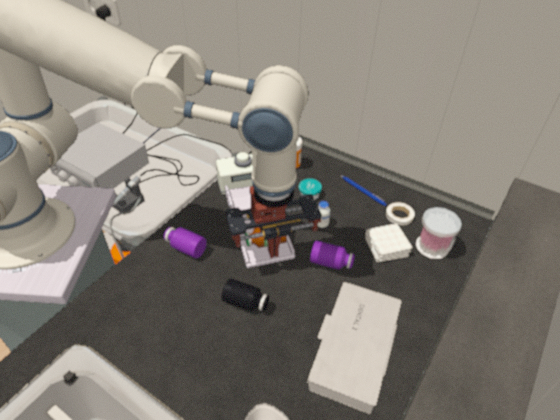

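The fingers came down behind the vial at about (262,235) without contact. Now I'll push to mid-ramp.

```bash
python3 - <<'E'
from h import *
r.servo_line(P(-.050,-.008,.0225),speed=.02);st()
pic("side","side2");pic("wrist","wrist2")
a=cv2.imread("pics/side2.png")[130:280,160:360];b=cv2.imread("pics/wrist2.png")
a=cv2.resize(a,(400,300));b=cv2.resize(b,(400,300));cv2.imwrite("pics/m2.png",np.hstack([a,b]))
E
```

```text
10.18 tip [-51.1  -8.5  24.4] F [ 1.52 -6.3   6.  ] open 0.0004
```

View pics/m2.png

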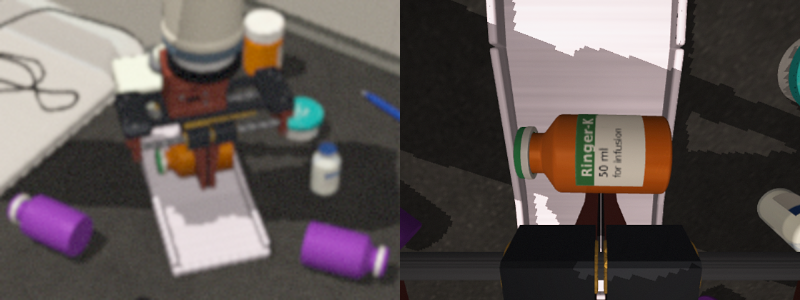

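The vial lies square across the ramp with the fingertips behind its middle (wrist picture about (600,195)). I'll carry on slowly over the crest.

```bash
python3 - <<'E'
from h import *
r.servo_line(P(.018,-.008,.0305),speed=.015);st()
r.wait(.5);st()
pic("wrist","wrist3")
E
```

```text
14.99 tip [18.  -8.  30.5] F [-0.11  0.45 -1.05] open 0.0003
15.49 tip [18.  -8.  30.5] F [-0.09 -0.38 -0.42] open 0.0004
```

View pics/wrist3.png

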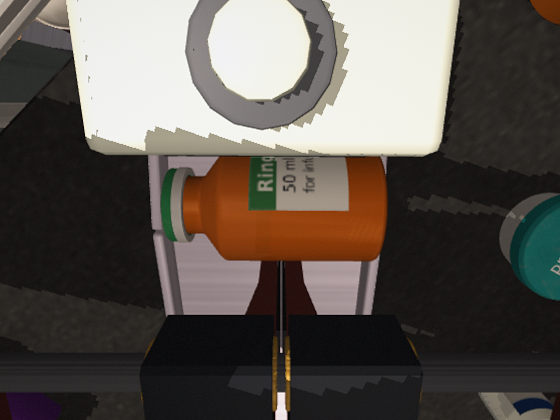

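The vial lies square against the housing front (bottom edge at row about 260), and the fingers read no force. I'll back off, move above the button and check.

```bash
python3 - <<'E'
from h import *
r.servo_line(P(-.015,-.008,.032),speed=.05)
r.servo_line(P(-.015,-.008,.13),speed=.1)
pic("top","top4")
r.servo_line(P(.11,-.003,.13),speed=.08);st()
r.servo_line(P(.11,-.003,.085),speed=.06);st()
pic("wrist","wrist4");pic("side","side4")
a=cv2.resize(cv2.imread("pics/wrist4.png"),(400,300));b=cv2.resize(cv2.imread("pics/side4.png")[120:270,180:380],(400,300))
c=cv2.resize(cv2.imread("pics/top4.png")[180:315,170:350],(400,300));cv2.imwrite("pics/m4.png",np.vstack([np.hstack([a,b]),np.hstack([c,c*0])]))
E
```

```text
19.25 tip [109.6  -3.  130. ] F [ 0.38  0.18 -0.35] open 0.0003
20.15 tip [110.   -3.   85.5] F [-0.83 -1.05  3.41] open 0.0003
```

View pics/m4.png

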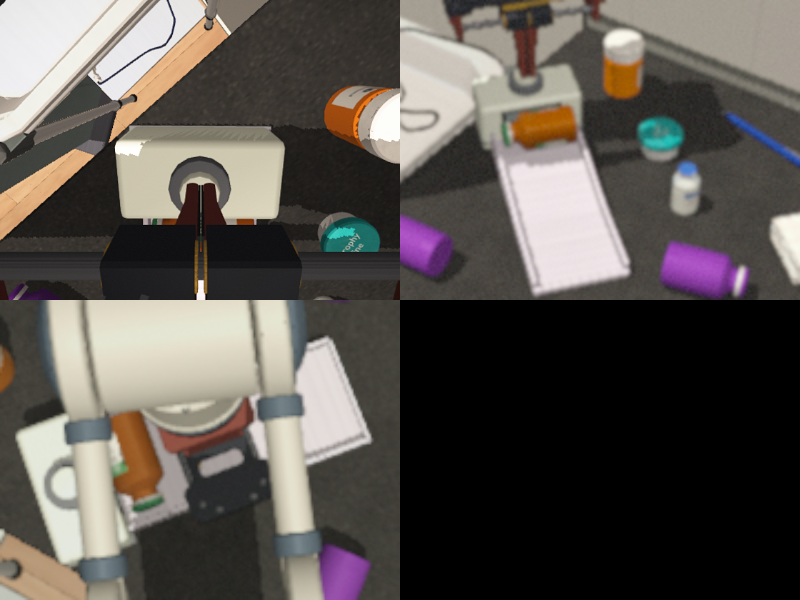

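The vial rests against the front (side panel about (540,128)) and the fingertips are centred over the button. I'll press in small steps, watching the force.

```bash
python3 - <<'E'
from h import *
st();z=.085
while z>.060:
    z-=.0015; r.servo_line(P(.11,-.003,z),speed=.02); r.wait(.1)
    f=np.mean([r.sense()["contact_force"][2] for _ in range(3)]); print(round(z,4),round(f,2))
    if f>9: break
r.wait(.2);st()
r.servo_line(P(.11,-.003,.085),speed=.04);st()
r.servo_line(P(.11,-.003,.14),speed=.1)
r.servo_line(P(.03,-.003,.2),speed=.15);st()
pic("side","side5");pic("wrist","wrist5")
a=cv2.resize(cv2.imread("pics/wrist5.png"),(400,300));b=cv2.resize(cv2.imread("pics/side5.png")[120:270,180:380],(400,300))
cv2.imwrite("pics/m5.png",np.hstack([a,b]))
E
```

```text
20.25 tip [110.   -3.1  85.6] F [-2.79 -0.15  1.28] open 0.0007
0.0835 3.89
0.082 4.21
0.0805 7.67
0.079 13.74
21.85 tip [110.   -3.1  81.2] F [-3.93 -1.79 13.59] open 0.0005
22.15 tip [110.   -3.1  84.9] F [2.5  0.09 3.3 ] open 0.0003
23.67 tip [ 30.2  -3.  199.2] F [ 0.95  0.33 -0.31] open 0.0007
```

View pics/m5.png

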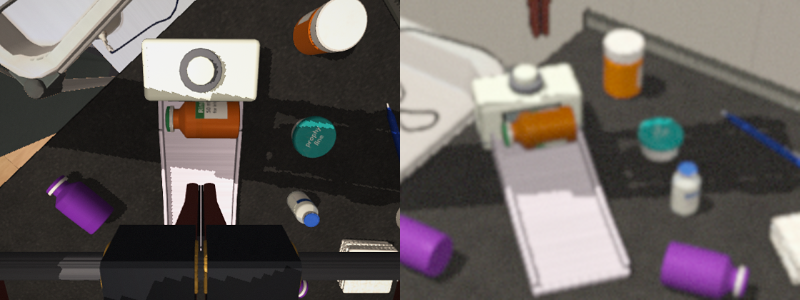

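The button gave way about 5 mm and met its stop at 13.6 N, well above the 5 N it needs, then sprang back. The vial is still seated (wrist panel (205,120)) and the bystanders haven't moved.

```bash
python3 -c "
from station import r
print(r.hand_in())"
```

```text
the job is handed in; nothing more can be done
None
```

I pushed the brown vial slowly up the ramp and over the crest until it rested against the reader's front, then pressed the button to its stop and released it. I handed the job in at about 24 s; the last pictures showed the vial still in place and the other containers standing, but no verdict came back.

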